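# Clamp the culture plate on the bench shaker

## Task

A culture plate sits ready in the nest of the bench shaker. Using the fingers only to push, swing the clamp strap across the plate until it is fully home against its stop below the cam, and only then push the cam lever over and all the way down to lock it. Pick nothing up: the plate stays in its nest and the bottle, beaker and tip box stay standing where they are.

Things in the scene. Friction and masses are not known exactly. Their poses are not given: they have to be found in the camera images.
- shaker: Fixed bench shaker: white housing 250 x 260 mm, dark deck 220 x 240 mm, 60 mm above the table. Origin on the table under its centre; x points away from the panel side (display, dial), y left, z up. Strap pivot post at shaker x 0, y +85 mm. Cam bracket (44 mm in x, 8 mm thick, top 134 mm up) at y -110 mm, with a strap stop beside it on the -x side of the closed strap, top 100 mm up.
- strap_pivot (a point): On the clamp strap's upright pivot axis, half-way up the strap (94 mm above the table). The strap is a plain aluminium bar 22 mm wide and 16 mm deep (86 to 102 mm above the table, 7 mm above the plate; a 3 mm rubber strip is under it), reaching 183 mm from the axis. The frame turns with the strap; the bar runs along its -y.
- strap_end (a point): Point on the centre line of the strap, 180 mm from the pivot axis and 3 mm inside the free end, half-way up the bar.
- strap (a joint): Strap angle, rad. 0: fully home across the plate along shaker -y, end under the cam, at a hard stop. Grows counter-clockwise seen from above (1.57: along shaker +x, off the plate), at most 1.9. Starts swung out at 1.25 to 1.75; push its outer side clockwise to close. Stiff hinge, about 0.12 N m (1.5 N at 80 mm), stays where it is left.
- lever_hinge (a point): Point on the cam lever's level hinge axis (along shaker y) in the middle of the cam, 120 mm above the table, at shaker x 0, y -90 mm. Cam radius 13 mm.
- lever_tip (a point): Free end of the cam lever, 85 mm from the hinge axis, on the lever's centre line. The outer 50 mm is a black grip 12 mm thick and 22 mm wide (along the hinge axis), nearer the cam a steel shank 8 mm thick.
- lever (a joint): Cam lever angle, rad. 0: straight up. Grows as it is pushed over towards shaker -x and down; 1.5: all the way down, nearly level above the deck, at a hard stop. Starts at 0.5 to 0.85, leaning to shaker -x; push its upper side, which faces shaker +x. Stiff hinge, about 0.12 N m (2 N at 60 mm), stays where it is left.
- plate_mid (a point): Centre of the loose lidded culture plate, 127 x 85 x 19 mm, long side along shaker x, lying on the deck between low corner stops (2 mm play); its top is 79 mm above the table.
- bottle_mid (a point): Centre (60 mm up) of an amber bottle, radius 28 mm, about 120 mm high, standing loose beside the shaker.
- beaker_mid (a point): Centre (37 mm up) of a clear beaker, rim radius 30 mm, 75 mm high, standing loose beside the shaker.
- tipbox_mid (a point): Centre (30 mm up) of a closed pipette tip box, 60 x 85 x 60 mm, standing loose beside the shaker.
There are look-alikes about, which are no part of the job. What is shaped like the part that bears beaker_mid but green is not meant. Leave any blue look-alike of the part that bears tipbox_mid alone.

How it is judged:
By the outcome, as a careful person would: the job done as asked, in the order asked, and still so for the second after the job is handed in, with the robot touching nothing.
It also fails if it takes over 45 s, if anything falls off the work surface, if the arm or the gripper's body presses on something with over 40 N, if the wrist force passes 120 N, or if a joint passes its speed limit or range.

## Robot

A 7-joint arm with a two-finger parallel gripper is mounted at the origin on the work surface. World frame = base frame: x ahead of the robot, y to its left, z up, the work surface at z = 0. Lengths are in m, angles in rad, forces in N, time in s.
With the tool pointing down it reaches from about 0.425 to 0.95 m from the base axis. Payload 16.7 kg.
Tool frame: the origin (TCP) lies at the very end of the fingers, on their centre line; the grasp point (between the pads) lies 19 mm behind it; y points along the fingers, z is the direction in which the jaws open and shut, and the axes are right-handed (so a half turn about y gives the same grasp; the last joint's range is limited). The gripper opens to 94 mm and grips with 3 to 60 N. Pads are 16 mm wide; open, the fingers measure 119 mm over their backs; the gripper's body (75 mm by 177 mm) begins 78 mm behind the grasp point.
Start: joints at [-1.395, 0.426, 0.074, 1.606, -0.034, 1.111, -0.067], TCP at [0.215, 0.64, 0.181] pointing down, gripper open.
Joint ranges: [-2.85, 2.85], [-0.5, 2.14], [-1.23, 1.37], [0.21, 2.46], [-1.02, 4.16], [0.16, 2.05], [-2.73, 2.73]. Speed limits (rad/s): [1.89, 1.89, 2.39, 2.39, 3.01, 3.01, 3.01].

## Interface

Orientations are given as a unit quaternion [x, y, z, w].
In Python, from bench import monitor, vision, hand_in gives the robot as it stands.
- The arm moves only by the tool step_arm, never from a script. Its argument "steps" is a list of rows, each a list of 7 numbers: the turn, a rotation vector about the world's x, y, z in degrees, then the shift along the world's x, y, z in m, then the opening, from -1 (shut) to 1 (fully open), so that 0 is half open. In form: [[wx, wy, wz, x, y, z, jaw], ...]. A call has 1 to 20 rows; each row shifts and turns the commanded pose from where the row before left it; what a row does not reach is not made up. A row lasts 1/12 s, in which the tool goes at most 41.7 mm and 7.16 degrees, less where a joint would pass 70% of its speed; a pose out of reach is approached as far as the arm can. A call is refused whole if a number of a shift passes 0.0417 or a number of a turn 7.16, either way. A call with a gripper value outside its range is refused whole. The fingers move at their own pace and stop on an object; "grip_force" is the grip in N (left out, the last holds). Time passes only in rows, so rows that do not move let the fingers close. It gives the time, the measured TCP pose, the force and the opening at its end, in the units of the state.
- monitor.observe(): the state, without advancing time (a new reading comes with each control period).
- vision.grab_frame(name): name is "side" or "top"; returns a dict with "img" (480x640x3 uint8, red, green, blue), "camera_matrix" (3x3 intrinsics, pixels), "world_from_camera" (4x4, takes a point from camera to world coordinates). Camera axes: x right, y up, looking along -z (the intrinsics and any distortion apply to the point x, -y, -z); pixel columns grow to the right and rows downward; lengths in m; the calibration is good to about 2 mm. A picture is of the moment at which its call begins. There is no depth.
- hand_in(): hands the job in, once; it reports no verdict.
The state is a dict: "clock": time; "joint_positions": joint angles; "qvel": joint speeds; "tau": joint torques, N m; "ee_pos": TCP position; "ee_rot": TCP orientation; "contact_force": force on the tool from outside, world axes, zero at the start; "ft_torque": the same for the moment, N m; "width": finger opening in m.
Only numpy, scipy, OpenCV 4.12 (cv2) and the standard library are available. Lean on these libraries where they do the work, as an engineer would, in place of code of your own. Each camera call takes 0.05 s, during which the arm holds its last target.

## Working session

There is one attempt and no reset: what is moved stays moved. The work goes in short steps, Python scripts to look and compute and a tool call to move; the robot and the scene stay as the last step left them, time stands still between calls to the robot, and variables do not carry over. Pictures are saved under pics/ and viewed, and the job is handed in when it is done.

Besides the shell and the picture viewer there is one more tool, called as name([rows], argument=value, ...), one row to a line, values as JSON. step_arm: Moves the arm, as the interface text tells. Its arguments: {"type":"object","properties":{"steps":{"type":"array","items":{"type":"array","items":{"type":"number"}}},"grip_force":{"type":"number"}},"required":["steps"]}

```bash
mkdir -p pics; ls; python3 - <<'E'
from bench import monitor, vision
import cv2
s=monitor.observe()
for k in s: print(k,s[k])
for n in("side","top"):
    f=vision.grab_frame(n); cv2.imwrite(f"pics/{n}0.png",f["img"][:,:,::-1]); print(n,f["camera_matrix"],f["world_from_camera"],[k for k in f])
E
```

```text
pics
clock 0.0
joint_positions [-1.3954784   0.4267286   0.07387151  1.60659434 -0.034092    1.11080795
 -0.06708451]
qvel [ 0.0002755  -0.00120091  0.00120375 -0.00136814  0.00063104  0.00345362
  0.00219567]
tau [ 1.24010541e-03 -9.35849977e+01  3.66794765e+00 -4.54164433e+01
 -4.87528893e-02  2.02356378e-02  6.00801627e-05]
ee_pos [0.21531483 0.63924512 0.18008412]
ee_rot [ 0.69825043 -0.11438161  0.11431257 -0.69734914]
contact_force [ 0.16200677 -0.40465338 -0.56731645]
ft_torque [ 0.01264465 -0.02880849  0.01630539]
width 0.09377862066009035
side [[511.25760476   0.         319.14347427]
 [  0.         511.25760476 235.38160812]
 [  0.           0.           1.        ]] [[ 0.9345514   0.19397874 -0.29830509  0.29054219]
 [-0.35543404  0.46945738 -0.80825517 -0.76735818]
 [-0.0167428   0.86138378  0.50767869  0.65732737]
 [ 0.          0.          0.          1.        ]] ['img', 'camera_matrix', 'world_from_camera']
top [[453.93181263   0.         313.68802728]
 [  0.         453.93181263 238.42059461]
 [  0.           0.           1.        ]] [[-0.00238535  0.99270041 -0.12058277  0.47580059]
 [-0.99917934  0.00250973  0.04042703  0.05662355]
 [ 0.04043456  0.12058025  0.99187976  0.99403779]
 [ 0.          0.          0.          1.        ]] ['img', 'camera_matrix', 'world_from_camera']
```

View pics/top0.png

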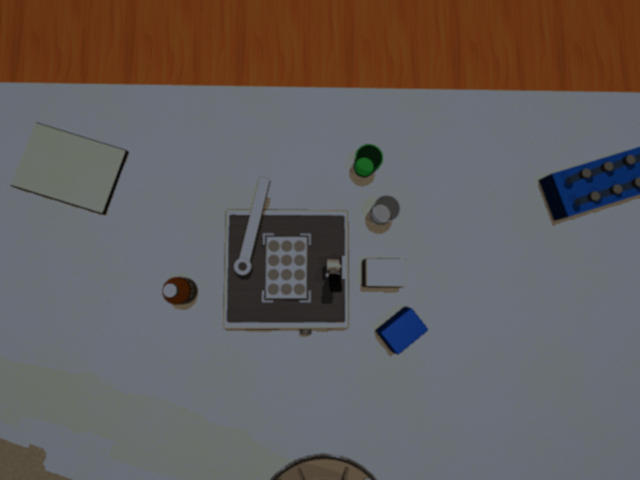

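View pics/side0.png

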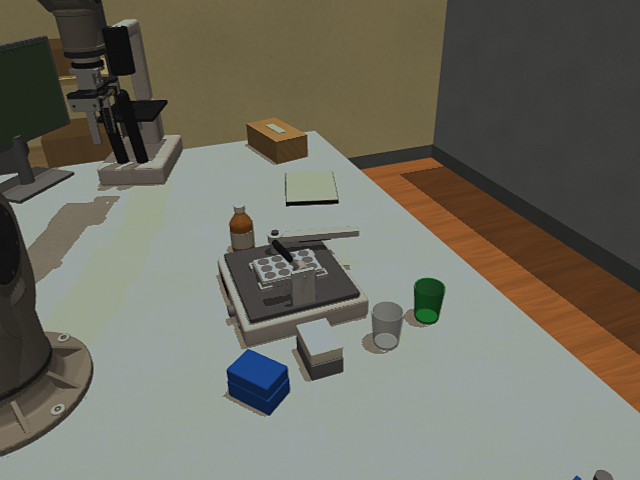

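The top view shows the shaker with its deck at about (286,268), strap pivot at (242,267) and strap end at (264,180). The lever grip is at (335,283), the bottle at (178,290), the clear beaker at (384,210), the green beaker look-alike at (367,160), the white-lidded tip box at (384,272) and the blue look-alike at (402,330). Next I'll enlarge it and measure.

```bash
cat > h.py <<'E'
import numpy as np, cv2
from bench import monitor, vision
def ray(f,u,v):
    K=f["camera_matrix"];T=f["world_from_camera"]
    d=np.array([(u-K[0,2])/K[0,0],-(v-K[1,2])/K[1,1],-1.0])
    return T[:3,3],T[:3,:3]@d
def onz(f,u,v,z):
    o,d=ray(f,u,v); return o+d*(z-o[2])/d[2]
def tri(f1,p1,f2,p2):
    o1,d1=ray(f1,*p1);o2,d2=ray(f2,*p2)
    t=np.linalg.lstsq(np.c_[d1,-d2],o2-o1,rcond=None)[0]
    a=o1+d1*t[0];b=o2+d2*t[1];return (a+b)/2,np.linalg.norm(a-b)
def proj(f,p):
    T=f["world_from_camera"];K=f["camera_matrix"]
    c=T[:3,:3].T@(np.asarray(p)-T[:3,3]);return K[0,0]*c[0]/-c[2]+K[0,2],K[1,1]*-c[1]/-c[2]+K[1,2]
E
python3 - <<'E'
from h import *
t=vision.grab_frame("top");s=vision.grab_frame("side")
np.savez("f0.npz",t=t,s=s)
c=t["img"][150:350,150:430];c=cv2.convertScaleAbs(c,alpha=1.6)
cv2.imwrite("pics/tc.png",cv2.resize(c[:,:,::-1],(784,560),interpolation=cv2.INTER_CUBIC))
c=s["img"][200:360,200:400];cv2.imwrite("pics/sc.png",cv2.resize(c[:,:,::-1],(750,600),interpolation=cv2.INTER_CUBIC))
# deck mask
g=cv2.cvtColor(t["img"],cv2.COLOR_RGB2HSV)
m=((g[...,2]<90)).astype(np.uint8);m[:, :200]=0;m[:,352:]=0;m[:190]=0;m[345:]=0
m=cv2.morphologyEx(m,cv2.MORPH_OPEN,np.ones((5,5)))
cs,_=cv2.findContours(m,0,2);k=max(cs,key=cv2.contourArea);k=cv2.convexHull(k)
r=cv2.minAreaRect(k);print(r)
b=cv2.boxPoints(r);P=np.array([onz(t,*p,0.06) for p in b]);print(P,np.linalg.norm(P-np.roll(P,1,0),axis=1),P.mean(0))
E
```

```text
((285.5, 268.5), (116.99998474121094, 106.99998474121094), -0.0)
[[ 0.41936276  0.19367165  0.06      ]
 [ 0.63776698  0.19814917  0.06      ]
 [ 0.63890003 -0.04506948  0.06      ]
 [ 0.41821338 -0.04275794  0.06      ]] [0.23643238 0.21845012 0.24322128 0.22069875] [0.52856079 0.07599835 0.06      ]
```

View pics/tc.png

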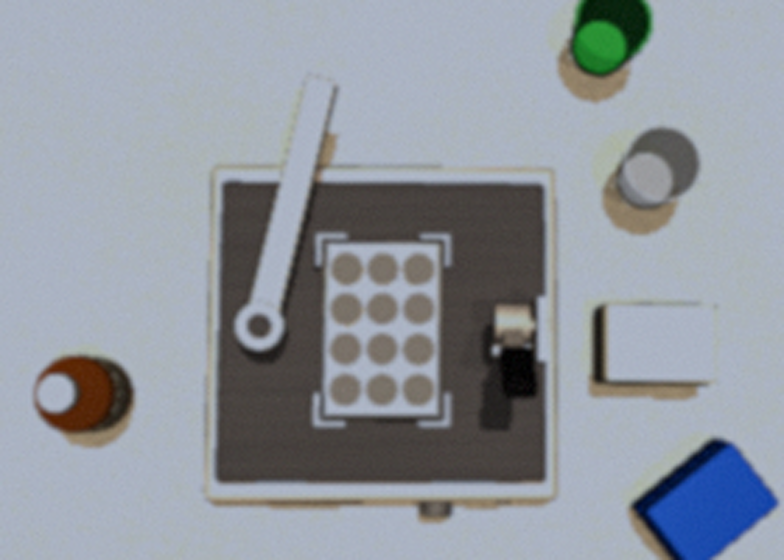

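View pics/sc.png

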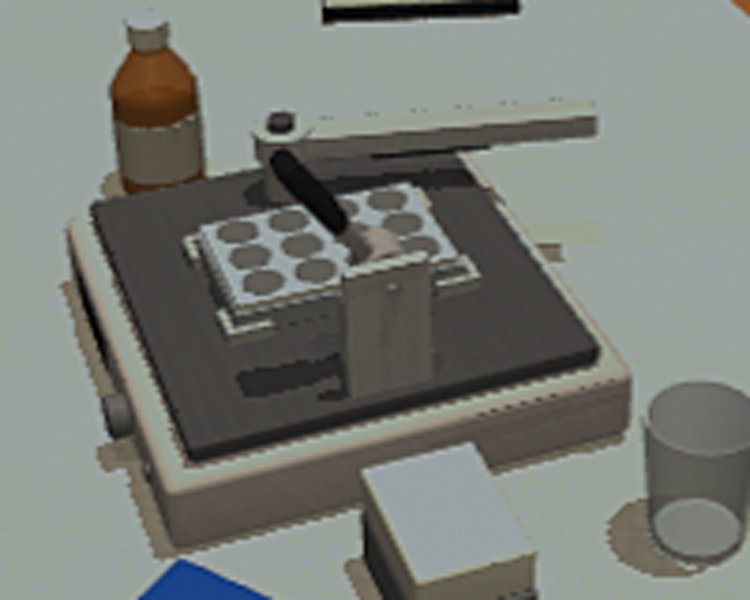

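The crops show the clear beaker (grey, 384,210) and the white-lidded tip box (384,272). They are separate from the green and blue look-alikes, and none of the four lies in my path. Next I'll measure the shaker frame, strap and lever.

```bash
python3 - <<'E'
from h import *
from scipy.spatial.transform import Rotation as R
d=np.load("f0.npz",allow_pickle=True);t=d["t"].item();s=d["s"].item()
T=lambda u,v:(150+u/2.8,150+v/2.8)
S=lambda u,v:(200+u/3.75,200+v/3.75)
A=np.array([onz(t,*T(*p),.06) for p in[(222,183),(544,184),(217,481),(546,482)]])
print("deck",A.round(4),A.mean(0))
for a,b in((0,2),(1,3),(0,1),(2,3)):
    v=A[a]-A[b];print(np.linalg.norm(v),np.degrees(np.arctan2(v[1],v[0])))
h=[(325,243),(440,243),(325,416),(439,416)]
B=np.array([onz(t,*T(*p),.079) for p in h]);print("plate",B.mean(0))
for a,b in((0,2),(1,3),(0,1),(2,3)):
    v=B[a]-B[b];print(np.linalg.norm(v),np.degrees(np.arctan2(v[1],v[0])))
# side deck corners
C=np.array([onz(s,*S(*p),.06) for p in[(92,203),(190,457),(600,352),(458,155)]]);print("sidedeck",C.round(4),C.mean(0))
# strap
e=onz(t,*T(319.5,80),.102);p=onz(t,*T(260,326),.112);print("end",e,"piv",p, "pivot tri",tri(t,T(260,326),s,S(280,120)))
# strap edges mid
m1=onz(t,*T(267,290),.102);print("angle end-mid",np.arctan2(*(e-m1)[[1,0]]),"end-piv",np.arctan2(*(e-p)[[1,0]]),np.linalg.norm((e-p)[:2]))
print("grip tip",tri(t,T(518,395),s,S(283,160)),"grip inner",tri(t,T(517,347),s,S(335,225)))
q=monitor.observe()["ee_rot"];print(R.from_quat(q).as_matrix().round(3))
print("bottle",onz(t,*T(58,393),.12),"tipbox",onz(t,*T(658,342),.06),"beaker",onz(t,*T(664,163),.075))
E
```

```text
deck [[ 0.637   0.1934  0.06  ]
 [ 0.6374 -0.0457  0.06  ]
 [ 0.4198  0.1927  0.06  ]
 [ 0.4179 -0.0448  0.06  ]] [0.52803162 0.07391536 0.06      ]
0.21725709880284352 0.1981659769540271
0.21947186196828988 -0.22376015908543614
0.23908559920624334 90.08347058271785
0.23748415007311038 89.54978202314057
plate [0.52812304 0.07409803 0.079     ]
0.12402120967703965 0.5860336530994594
0.12446877423737793 -0.3657569556837101
0.08317081552817208 90.15332473772905
0.08110778583927954 89.83826664760953
sidedeck [[ 0.4223  0.1872  0.06  ]
 [ 0.4193 -0.0551  0.06  ]
 [ 0.6354 -0.0534  0.06  ]
 [ 0.6384  0.1563  0.06  ]] [0.52883404 0.05874455 0.06      ]
end [0.70484022 0.11944084 0.102     ] piv [0.52816746 0.15777838 0.112     ] pivot tri (array([0.52937809, 0.15807218, 0.10749584]), np.float64(0.0019373787202613658))
angle end-mid -0.22808635545099232 end-piv -0.21368460073366255 0.18078448692745608
grip tip (array([ 0.48283924, -0.01437565,  0.188356  ]), np.float64(0.005685766322443876)) grip inner (array([ 0.51053787, -0.01652461,  0.14674218]), np.float64(0.0032204550540170743))
[[ 0.948 -0.     0.319]
 [-0.319 -0.001  0.948]
 [ 0.    -1.    -0.001]]
bottle [0.48245569 0.29177583 0.12      ] tipbox [ 0.51943761 -0.12894979  0.06      ] beaker [ 0.65094938 -0.13328115  0.075     ]
```

Measured values:
- **Shaker:** centre (0.528, 0.074), yaw about 0. The deck and plate sizes agree with the spec.
- **Pivot:** (0.5285, 0.158). Strap about 1.35 rad, length 0.181 against 0.180 given.
- **Lever:** about 0.58 rad, tip at 82 mm against 85 given.

Now I'll move the shut fingers to the +y side of the strap, with the jaw axis along x.

step_arm([
  [0, 0, -3.57, 0.0207, -0.0232, 0, -1],
  [0, 0, -3.57, 0.0207, -0.0232, 0, -1],
  [0, 0, -3.57, 0.0207, -0.0232, 0, -1],
  [0, 0, -3.57, 0.0207, -0.0232, 0, -1],
  [0, 0, -3.57, 0.0207, -0.0232, 0, -1],
  [0, 0, -3.57, 0.0207, -0.0232, 0, -1],
  [0, 0, -3.57, 0.0207, -0.0232, 0, -1],
  [0, 0, -3.57, 0.0207, -0.0232, 0, -1],
  [0, 0, -3.57, 0.0207, -0.0232, 0, -1],
  [0, 0, -3.57, 0.0207, -0.0232, 0, -1],
  [0, 0, -3.57, 0.0207, -0.0232, 0, -1],
  [0, 0, -3.57, 0.0207, -0.0232, 0, -1],
  [0, 0, -3.57, 0.0207, -0.0232, 0, -1],
  [0, 0, -3.57, 0.0207, -0.0232, 0, -1],
  [0, 0, -3.57, 0.0207, -0.0232, 0, -1],
  [0, 0, -3.57, 0.0207, -0.0232, 0, -1],
  [0, 0, -3.57, 0.0207, -0.0232, 0, -1],
  [0, 0, -3.57, 0.0207, -0.0232, 0, -1],
  [0, 0, -3.57, 0.0207, -0.0232, 0, -1],
  [0, 0, -3.57, 0.0207, -0.0232, 0, -1],
])

```text
clock: 1.87
ee_pos: [0.6302, 0.1745, 0.1807]
ee_rot: [-0.499, 0.501, -0.501, 0.499]
contact_force: [0.0, 0.3, -0.0]
width: 0.0004
```

```bash
python3 - <<'E'
from h import *
from scipy.spatial.transform import Rotation as R
s=monitor.observe();print(s["ee_pos"],s["width"],s["contact_force"],s["joint_positions"]);print(R.from_quat(s["ee_rot"]).as_matrix().round(3))
f=vision.grab_frame("side");cv2.imwrite("pics/side1.png",f["img"][:,:,::-1])
E
```

```text
[0.63016866 0.17448789 0.18074123] 0.0004154008189084223 [ 0.02436232  0.28595385 -0.00629429] [-0.74913693  0.42760143  0.5155652   1.67786287 -0.23193641  1.09744402
 -0.16885269]
[[-0.003 -0.     1.   ]
 [-1.     0.    -0.003]
 [-0.    -1.    -0.   ]]
```

View pics/side1.png

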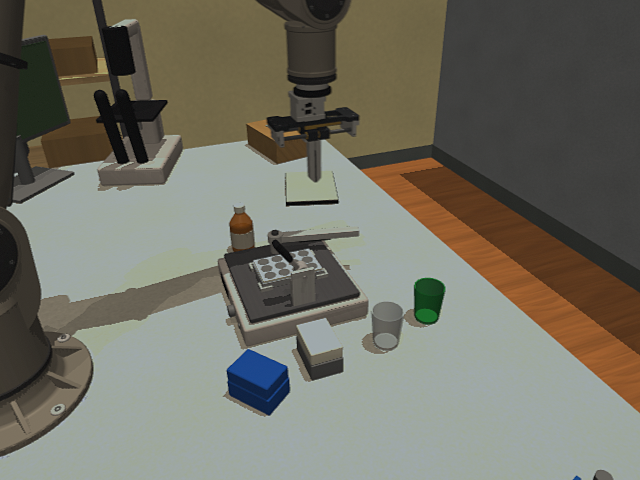

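The shut fingers are at about (315,180), behind and above the strap, on its +y side. I'll lower them beside the bar and compute the arc.

step_arm([
  [0, 0, 0, 0, 0, -0.015, -1],
  [0, 0, 0, 0, 0, -0.015, -1],
  [0, 0, 0, 0, 0, -0.015, -1],
  [0, 0, 0, 0, 0, -0.015, -1],
  [0, 0, 0, 0, 0, -0.015, -1],
  [0, 0, 0, 0, 0, -0.0155, -1],
  [0, 0, 0, 0, 0, 0, -1],
])

```text
clock: 2.5
ee_pos: [0.6276, 0.1754, 0.0874]
ee_rot: [0.501, -0.501, 0.499, -0.499]
contact_force: [-0.4, -0.3, -0.6]
width: 0.0002
```

```bash
python3 - <<'E'
from h import *
s=monitor.observe();p=s["ee_pos"];print(p,s["contact_force"])
c=np.array([.5285,.158]);prev=p[:2]
for ph in list(np.linspace(-.22,-1.50,18)):
    n=np.array([-np.sin(ph),np.cos(ph)]);u=np.array([np.cos(ph),np.sin(ph)])
    d=.011+.0125*abs(n[0])+.008*abs(n[1]);q=c+.095*u+d*n
    print(round(ph,2),q.round(4),(q-prev).round(4));prev=q
E
```

```text
[0.62763448 0.17538109 0.08735913] [-0.3834358  -0.34247311 -0.56078548]
-0.22 [0.6259 0.1583] [-0.0017 -0.0171]
-0.3 [0.6259 0.1517] [-0.     -0.0066]
-0.37 [0.6254 0.145 ] [-0.0005 -0.0067]
-0.45 [0.6244 0.1383] [-0.001  -0.0067]
-0.52 [0.6229 0.1317] [-0.0015 -0.0067]
-0.6 [0.6209 0.125 ] [-0.002  -0.0066]
-0.67 [0.6184 0.1185] [-0.0025 -0.0065]
-0.75 [0.6154 0.1121] [-0.003  -0.0064]
-0.82 [0.6119 0.1058] [-0.0035 -0.0062]
-0.9 [0.6079 0.0998] [-0.004 -0.006]
-0.97 [0.6033 0.094 ] [-0.0045 -0.0058]
-1.05 [0.5983 0.0886] [-0.005  -0.0055]
-1.12 [0.5928 0.0835] [-0.0055 -0.0051]
-1.2 [0.5868 0.0788] [-0.006  -0.0047]
-1.27 [0.5805 0.0745] [-0.0064 -0.0042]
-1.35 [0.5737 0.0708] [-0.0068 -0.0037]
-1.42 [0.5666 0.0676] [-0.0071 -0.0032]
-1.5 [0.5592 0.0649] [-0.0074 -0.0026]
```

step_arm([
  [0, 0, 0, -0.001, -0.0085, 0.002, -1],
  [0, 0, 0, -0.001, -0.0085, 0, -1],
  [0, 0, 0, 0, -0.0066, 0, -1],
  [0, 0, 0, -0.0005, -0.0067, 0, -1],
  [0, 0, 0, -0.001, -0.0067, 0, -1],
  [0, 0, 0, -0.0015, -0.0067, 0, -1],
  [0, 0, 0, -0.002, -0.0066, 0, -1],
  [0, 0, 0, -0.0025, -0.0065, 0, -1],
  [0, 0, 0, -0.003, -0.0064, 0, -1],
  [0, 0, 0, -0.0035, -0.0062, 0, -1],
  [0, 0, 0, -0.004, -0.006, 0, -1],
])

```text
clock: 3.42
ee_pos: [0.609, 0.0996, 0.0923]
ee_rot: [-0.5, 0.5, -0.5, 0.5]
contact_force: [-0.0, 0.4, 0.8]
width: 0.0005
```

```bash
python3 - <<'E'
from h import *
f=vision.grab_frame("side");c=f["img"][120:360,180:440];cv2.imwrite("pics/side2.png",cv2.resize(c[:,:,::-1],(650,600),interpolation=cv2.INTER_CUBIC))
E
```

```text
(no output)
```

View pics/side2.png

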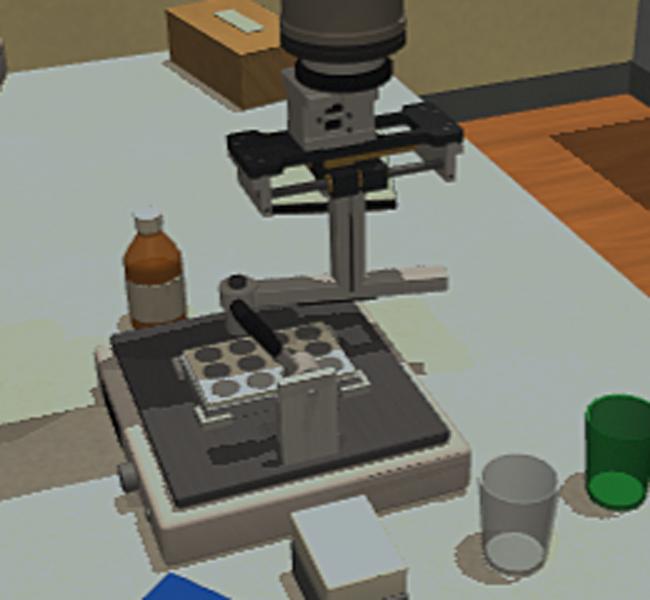

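```bash
python3 - <<'E'
from h import *
s=monitor.observe();print(s["ee_pos"],s["contact_force"],s["clock"])
f=vision.grab_frame("side");u=proj(f,s["ee_pos"]);print(u,((u[0]-180)*2.5,(u[1]-120)*2.5))
g=vision.grab_frame("top");print(proj(g,s["ee_pos"]))
c=g["img"][130:350,150:430];cv2.imwrite("pics/top3.png",cv2.resize(cv2.convertScaleAbs(c,alpha=1.6)[:,:,::-1],(763,600),interpolation=cv2.INTER_CUBIC))
c=f["img"][200:280,240:370];cv2.imwrite("pics/side3.png",cv2.resize(c[:,:,::-1],(780,480),interpolation=cv2.INTER_CUBIC))
E
```

```text
[0.60835577 0.0982064  0.09231012] [ 0.4145065  -1.50288735 -0.00876324] 3.4667
(np.float64(318.5864624308893), np.float64(244.2246262714774)) (np.float64(346.4661560772232), np.float64(310.5615656786935))
(np.float64(274.56148534974227), np.float64(226.95056663734184))
```

View pics/top3.png

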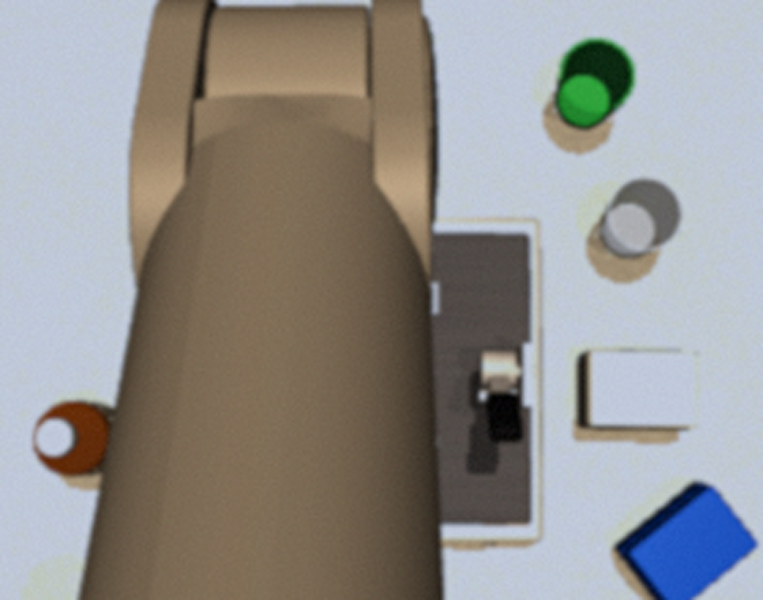

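View pics/side3.png

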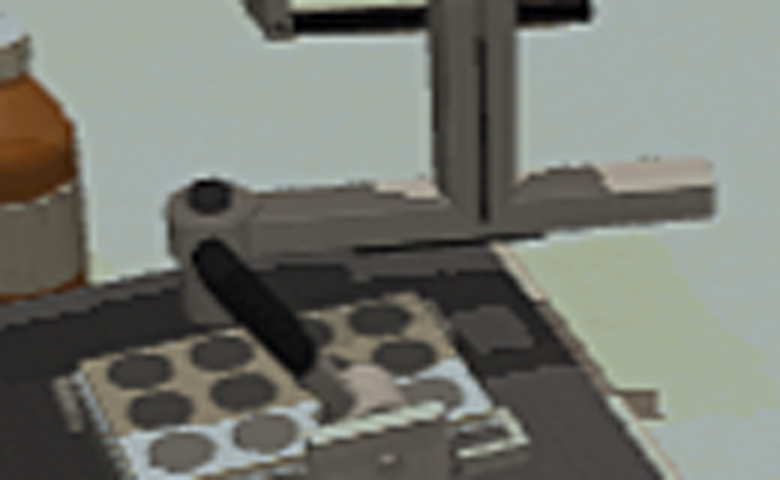

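```bash
python3 - <<'E'
from h import *
s=monitor.observe();print(s["ee_pos"],s["contact_force"],s["clock"])
f=vision.grab_frame("side")
for p in([.63,.1745,.1807],[.6276,.1754,.0874],[.609,.0996,.0923],[.705,.119,.102],[.64,.017,.102],[.5285,.158,.112],[.528,-.016,.12],[0.651,-.133,0]):print(p,proj(f,p))
E
```

```text
[0.60919203 0.09986739 0.09242795] [ 0.38348775 -0.35488272  0.56282078] 3.5667
[0.63, 0.1745, 0.1807] (np.float64(314.7240106159942), np.float64(190.2728930532527))
[0.6276, 0.1754, 0.0874] (np.float64(314.46162441629554), np.float64(227.8181533426735))
[0.609, 0.0996, 0.0923] (np.float64(318.6376294638831), np.float64(243.84994165824241))
[0.705, 0.119, 0.102] (np.float64(356.32149197365743), np.float64(227.10946683835286))
[0.64, 0.017, 0.102] (np.float64(347.7583125362315), np.float64(256.6009484031294))
[0.5285, 0.158, 0.112] (np.float64(273.7036101947307), np.float64(230.3244513212941))
[0.528, -0.016, 0.12] (np.float64(299.7099554963926), np.float64(269.8194523843334))
[0.651, -0.133, 0] (np.float64(384.74114554476023), np.float64(341.7564250477271))
```

```bash
python3 - <<'E'
from h import *
a=cv2.imread("pics/side1.png")[120:250,240:380];b=cv2.imread("pics/side0.png")[200:270,240:380]
f=vision.grab_frame("side")["img"][200:270,240:380,::-1]
cv2.imwrite("pics/z1.png",cv2.resize(a,None,fx=4.5,fy=4.5,interpolation=cv2.INTER_CUBIC))
cv2.imwrite("pics/z2.png",np.vstack([cv2.resize(x,None,fx=4,fy=4,interpolation=cv2.INTER_NEAREST) for x in(b,f)]))
E
```

```text
(no output)
```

View pics/z1.png

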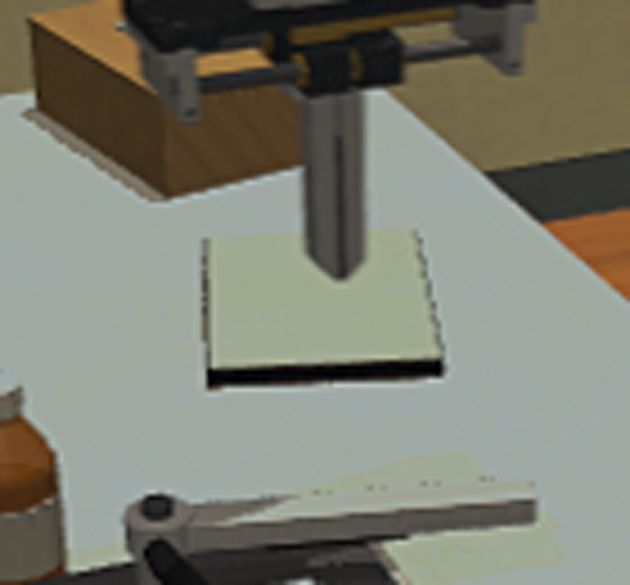

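View pics/z2.png

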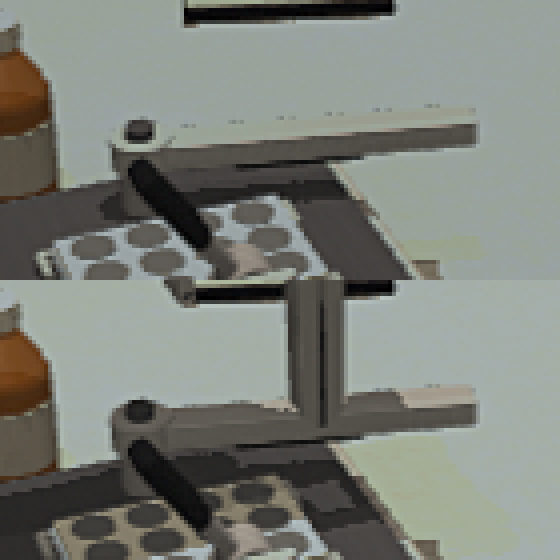

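The strap hasn't moved: its end is still at about (359,231). The visible fingertip is at (320.5,237), about 7 px above the projected TCP. The same offset shows in the earlier picture. So the shut fingers end roughly 18 mm above the reported TCP, and they passed over the bar. I'll go back, lower further beside the bar and measure that offset.

step_arm([
  [0, 0, 0, 0, 0, 0.0125, -1],
  [0, 0, 0, 0, 0, 0.0125, -1],
  [0, 0, 0, 0.005, 0.02, 0, -1],
  [0, 0, 0, 0.005, 0.02, 0, -1],
  [0, 0, 0, 0.005, 0.02, 0, -1],
  [0, 0, 0, 0.004, 0.019, 0, -1],
  [0, 0, 0, 0, 0, -0.015, -1],
  [0, 0, 0, 0, 0, -0.015, -1],
  [0, 0, 0, 0, 0, -0.01, -1],
  [0, 0, 0, 0, 0, -0.0055, -1],
  [0, 0, 0, 0, 0, 0, -1],
])

```text
clock: 4.58
ee_pos: [0.628, 0.1791, 0.0711]
ee_rot: [0.5, -0.5, 0.5, -0.499]
contact_force: [0.7, -0.1, -0.3]
width: 0.0005
```

```bash
python3 - <<'E'
from h import *
s=monitor.observe();print(s["ee_pos"],s["contact_force"],s["clock"],s["joint_positions"])
f=vision.grab_frame("side");print(proj(f,s["ee_pos"]))
b=f["img"][170:260,240:380,::-1]
cv2.imwrite("pics/z4.png",cv2.resize(b,None,fx=5,fy=5,interpolation=cv2.INTER_CUBIC))
E
```

```text
[0.62799422 0.17911163 0.07106469] [ 0.73290171 -0.0597383  -0.32426884] 4.5833 [-0.7149659   0.5404978   0.4633199   1.77021849 -0.29717068  0.90202699
 -0.12260406]
(np.float64(314.20986747251976), np.float64(233.27705020800474))
```

View pics/z4.png

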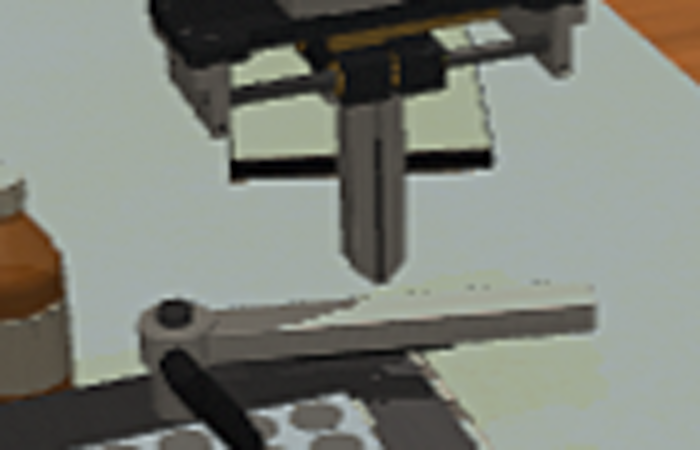

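```bash
python3 - <<'E'
from h import *
f=np.load("f0.npz",allow_pickle=True)["s"].item()
for (u,v),x in(((316,226.6),(.628,.179,.0711)),((316,181.8),(.6302,.1745,.1807)),((320.5,236.8),(.609,.0996,.0923))):
    o,d=ray(f,u,v);
    p=o+d*(x[1]-o[1])/d[1]; q=o+d*(x[2]-o[2])/d[2]; print("if y right:",p,"dz",p[2]-x[2]," if z right:",q)
E
```

```text
if y right: [0.63265251 0.179      0.0875727 ] dz 0.01647270157246089  if z right: [0.64254358 0.20636103 0.0711    ]
if y right: [0.63335576 0.1745     0.20011679] dz 0.019416794781425245  if z right: [0.64791435 0.21449878 0.1807    ]
if y right: [0.61349269 0.0996     0.10864099] dz 0.01634098599714523  if z right: [0.62311081 0.12541976 0.0923    ]
```

The offset is consistent at +16 to +19 mm in z, which puts the real tip at about 0.0875, beside the bar. A short push will verify that before the fingers get near the plate.

step_arm([
  [0, 0, 0, -0.001, -0.01, 0, -1],
  [0, 0, 0, -0.001, -0.01, 0, -1],
  [0, 0, 0, 0, -0.0066, 0, -1],
  [0, 0, 0, -0.0005, -0.0067, 0, -1],
  [0, 0, 0, -0.001, -0.0067, 0, -1],
  [0, 0, 0, -0.0015, -0.0067, 0, -1],
  [0, 0, 0, 0, 0, 0, -1],
])

```text
clock: 5.22
ee_pos: [0.6233, 0.1306, 0.072]
ee_rot: [0.5, -0.5, 0.501, -0.499]
contact_force: [0.6, 0.0, 0.3]
width: 0.0003
```

```bash
python3 - <<'E'
from h import *
s=monitor.observe();print(s["ee_pos"],s["contact_force"],s["clock"])
f=vision.grab_frame("side");print(proj(f,s["ee_pos"]))
b=f["img"][180:290,240:380,::-1]
cv2.imwrite("pics/z5.png",cv2.resize(b,None,fx=5,fy=5,interpolation=cv2.INTER_CUBIC))
E
```

```text
[0.6233372  0.13056731 0.07202047] [0.55143879 0.00693086 0.31232785] 5.2167
(np.float64(319.8999621801409), np.float64(243.61921020030584))
```

View pics/z5.png

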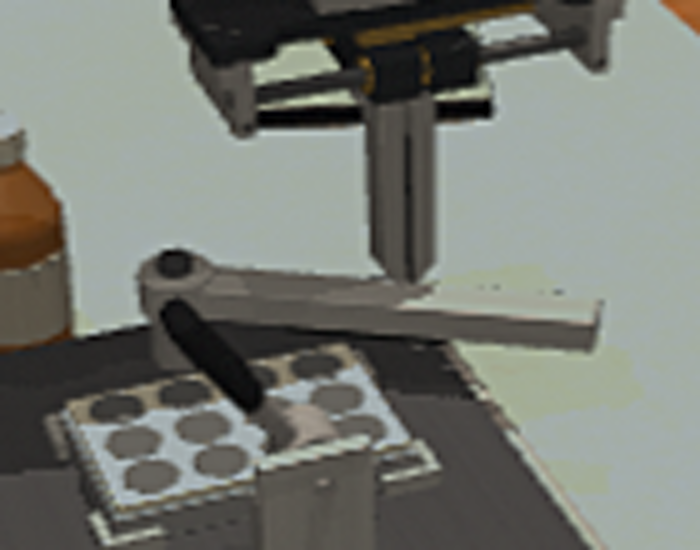

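```bash
python3 - <<'E'
from h import *
f=np.load("f0.npz",allow_pickle=True)["s"].item()
# strap end: far top corner (600,300), near top corner (592,322), near bottom (592,350)
P=lambda u,v:(240+u/5,180+v/5)
for p,z in((P(600,302),.102),(P(592,322),.102),(P(592,350),.086)): 
    w=onz(f,*p,z);v=w[:2]-[.5285,.158];print(w,np.linalg.norm(v),np.arctan2(v[1],v[0]))
o,d=ray(f,*P(405,285));
for y in(.12,.125,.1306,.135): print(y,o+d*(y-o[1])/d[1])
for ph in(-.35,-.4,-.45,-.5):
    u=np.array([np.cos(ph),np.sin(ph)]);n=np.array([-u[1],u[0]])
    e=np.r_[[.5285,.158]+u*.183+n*.011,.102];m=np.r_[[.5285,.158]+u*.095+n*.011,.102]
    print(ph,"far end corner",proj(f,e),"far edge",m,proj(f,m))
E
```

```text
[0.68877336 0.06459756 0.102     ] 0.18550355094743598 -0.5276537363890319
[0.67898641 0.05127103 0.102     ] 0.18449182154664934 -0.6168915331202919
[0.68083682 0.05445931 0.086     ] 0.18419331949301007 -0.5969595955894126
0.12 [0.6222332  0.12       0.09497043]
0.125 [0.62410218 0.125      0.09180172]
0.1306 [0.62619544 0.1306     0.08825276]
0.135 [0.62784014 0.135      0.08546429]
-0.35 far end corner (np.float64(358.5335009068323), np.float64(229.9992432168937)) far edge [0.62151228 0.13575781 0.102     ] (np.float64(318.0424026206862), np.float64(230.85846476701875))
-0.4 far end corner (np.float64(359.0211009358545), np.float64(232.11237802034793)) far edge [0.6202844  0.13113693 0.102     ] (np.float64(318.2669860615524), np.float64(231.9540744944628))
-0.45 far end corner (np.float64(359.3020834915572), np.float64(234.26159347692433)) far edge [0.6188271  0.12658319 0.102     ] (np.float64(318.3827321223179), np.float64(233.06382592687615))
-0.5 far end corner (np.float64(359.37123709526895), np.float64(236.44221800963408)) far edge [0.61714402 0.12210798 0.102     ] (np.float64(318.3881302779193), np.float64(234.1851158524364))
```

The strap is now following: the end corner at (360,240) gives it an angle of about 0.99 rad. I'll continue the arc.

step_arm([
  [0, 0, 0, -0.002, -0.0066, -0.002, -1],
  [0, 0, 0, -0.0025, -0.0065, 0, -1],
  [0, 0, 0, -0.003, -0.0064, 0, -1],
  [0, 0, 0, -0.0035, -0.0062, 0, -1],
  [0, 0, 0, -0.004, -0.006, 0, -1],
  [0, 0, 0, -0.0045, -0.0058, 0, -1],
  [0, 0, 0, -0.005, -0.0055, 0, -1],
  [0, 0, 0, -0.0055, -0.0051, 0, -1],
  [0, 0, 0, 0, 0, 0, -1],
])

```text
clock: 6.02
ee_pos: [0.5923, 0.0829, 0.0698]
ee_rot: [-0.5, 0.5, -0.5, 0.499]
contact_force: [0.7, 0.5, 0.1]
width: 0.0003
```

```bash
cat > look.py <<'E'
from h import *
import sys
s=monitor.observe();print(s["ee_pos"],s["contact_force"],s["clock"])
f=vision.grab_frame("side");print(proj(f,s["ee_pos"]))
b=f["img"][180:300,220:380,::-1]
cv2.imwrite("pics/%s.png"%sys.argv[1],cv2.resize(b,None,fx=5,fy=5,interpolation=cv2.INTER_CUBIC))
E
python3 look.py z6
```

```text
[0.59226482 0.08288396 0.06983338] [0.71624968 0.46556604 0.08116246] 6.0167
(np.float64(314.2026852482805), np.float64(258.37923633262506))
```

View pics/z6.png

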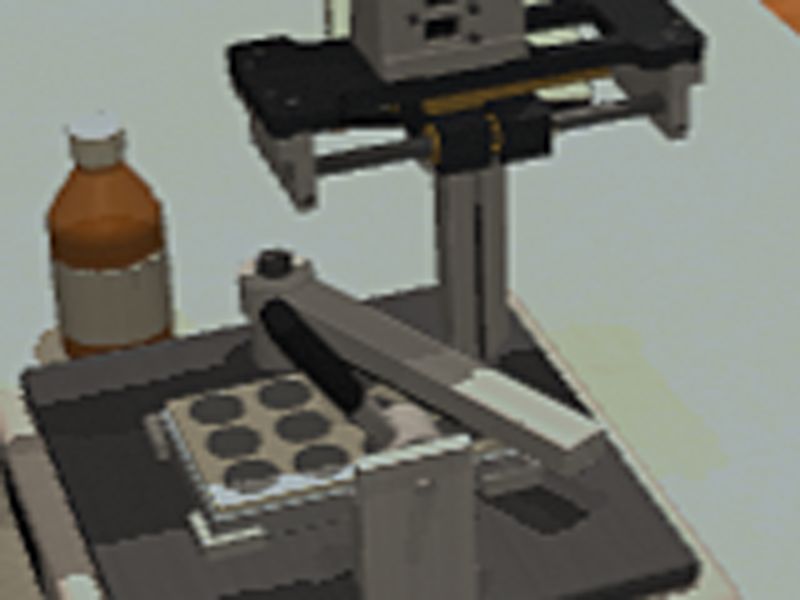

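step_arm([
  [0, 0, 0, -0.006, -0.0047, 0, -1],
  [0, 0, 0, -0.0064, -0.0042, 0, -1],
  [0, 0, 0, -0.0068, -0.0037, 0, -1],
  [0, 0, 0, -0.0071, -0.0032, 0, -1],
  [0, 0, 0, -0.006, -0.002, 0, -1],
  [0, 0, 0, 0, 0, 0, -1],
])

```text
clock: 6.57
ee_pos: [0.5597, 0.066, 0.0698]
ee_rot: [-0.5, 0.5, -0.5, 0.5]
contact_force: [0.6, -0.1, 0.1]
width: 0.0004
```

```bash
python3 look.py z7
```

```text
[0.55966922 0.06595251 0.06978142] [ 0.55517448 -0.06001997  0.07714636] 6.5667
(np.float64(302.21479398635364), np.float64(265.84720047864613))
```

View pics/z7.png

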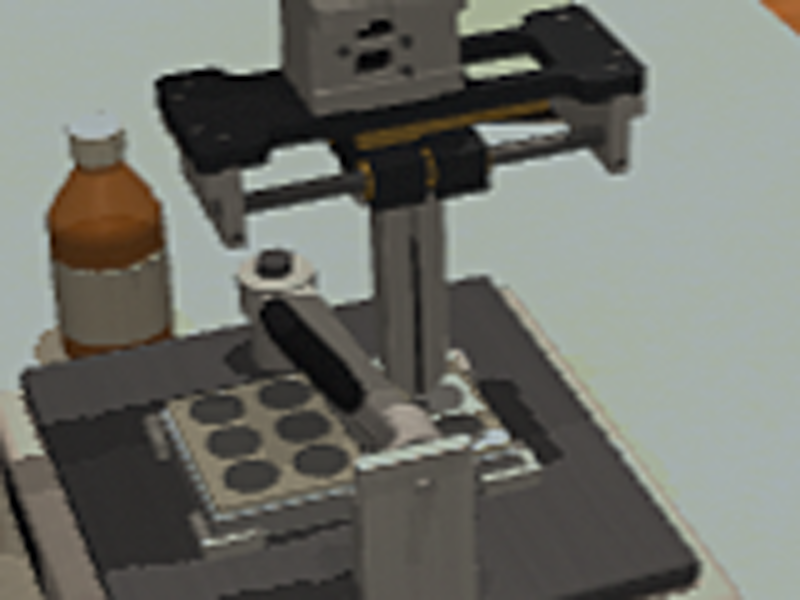

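Nearly home. I'll press on in small steps and watch the force.

step_arm([
  [0, 0, 0, -0.0025, -0.0008, 0, -1],
  [0, 0, 0, -0.0025, -0.0007, 0, -1],
  [0, 0, 0, -0.0025, -0.0005, 0, -1],
  [0, 0, 0, 0, 0, 0, -1],
])

```text
clock: 6.95
ee_pos: [0.5533, 0.0646, 0.0697]
ee_rot: [-0.5, 0.5, -0.5, 0.5]
contact_force: [-0.1, 0.1, 1.3]
width: 0.0004
```

step_arm([
  [0, 0, 0, -0.0015, 0, 0, -1],
  [0, 0, 0, 0, 0, 0, -1],
])

```text
clock: 7.12
ee_pos: [0.552, 0.0645, 0.0698]
ee_rot: [0.5, -0.5, 0.5, -0.5]
contact_force: [0.4, -1.1, 0.6]
width: 0.0007
```

step_arm([
  [0, 0, 0, -0.0015, 0, 0, -1],
  [0, 0, 0, 0, 0, 0, -1],
])

```text
clock: 7.28
ee_pos: [0.5509, 0.0646, 0.0699]
ee_rot: [0.5, -0.5, 0.5, -0.5]
contact_force: [1.9, -0.3, 0.6]
width: 0.0007
```

step_arm([
  [0, 0, 0, -0.0015, 0, 0, -1],
  [0, 0, 0, 0, 0, 0, -1],
])

```text
clock: 7.45
ee_pos: [0.5504, 0.0647, 0.0703]
ee_rot: [0.499, -0.5, 0.501, -0.501]
contact_force: [7.3, -0.6, 1.7]
width: 0.0004
```

step_arm([
  [0, 0, 0, -0.0015, 0, 0, -1],
  [0, 0, 0, 0, 0, 0, -1],
])

```text
clock: 7.62
ee_pos: [0.5498, 0.0647, 0.0707]
ee_rot: [0.499, -0.499, 0.501, -0.501]
contact_force: [11.0, -0.9, 1.6]
width: 0.0008
```

```bash
python3 look.py z8
```

```text
[0.54984106 0.06471509 0.07065493] [10.97314914 -0.85474531  1.59252419] 7.6167
(np.float64(297.86959365525456), np.float64(266.82103105141266))
```

View pics/z8.png

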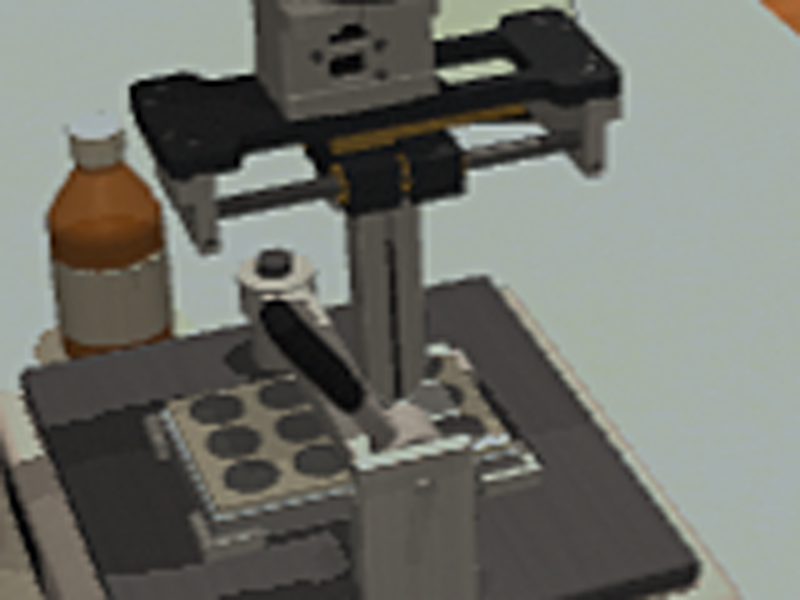

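The force rose to 11 N in x with the TCP stalled at 0.550, so the strap is against its stop. I'll back off and clear the top view to check.

step_arm([
  [0, 0, 0, 0.01, 0, 0, -1],
  [0, 0, 0, 0.015, 0, 0, -1],
  [0, 0, 0, 0.01, 0, 0.02, -1],
  [0, 0, 0, 0, 0, 0.03, -1],
  [0, 0, 0, 0, 0, 0.03, -1],
  [0, 0, 0, 0, 0, 0.03, -1],
  [0, 0, 0, 0, 0.02, 0.03, -1],
  [0, 0, 0, 0, 0.03, 0, -1],
  [0, 0, 0, 0, 0.03, 0, -1],
  [0, 0, 0, 0, 0.03, 0, -1],
  [0, 0, 0, 0, 0.03, 0, -1],
  [0, 0, 0, 0, 0.03, 0, -1],
  [0, 0, 0, 0, 0.03, 0, -1],
  [0, 0, 0, 0, 0.03, 0, -1],
  [0, 0, 0, 0, 0.03, 0, -1],
  [0, 0, 0, 0, 0.03, 0, -1],
])

```text
clock: 9.0
ee_pos: [0.5821, 0.3561, 0.2092]
ee_rot: [0.501, -0.5, 0.5, -0.499]
contact_force: [-0.4, 0.1, -0.4]
width: 0.0004
```

```bash
python3 look.py z9; python3 - <<'E'
from h import *
t=vision.grab_frame("top")
c=t["img"][150:350,150:430];c=cv2.convertScaleAbs(c,alpha=1.6)
cv2.imwrite("pics/tc9.png",cv2.resize(c[:,:,::-1],(784,560),interpolation=cv2.INTER_CUBIC))
E
```

```text
[0.58207667 0.356137   0.20922251] [-0.43691868  0.13055506 -0.44989622] 9.0
(np.float64(269.2225750471835), np.float64(152.58111915605897))
```

View pics/tc9.png

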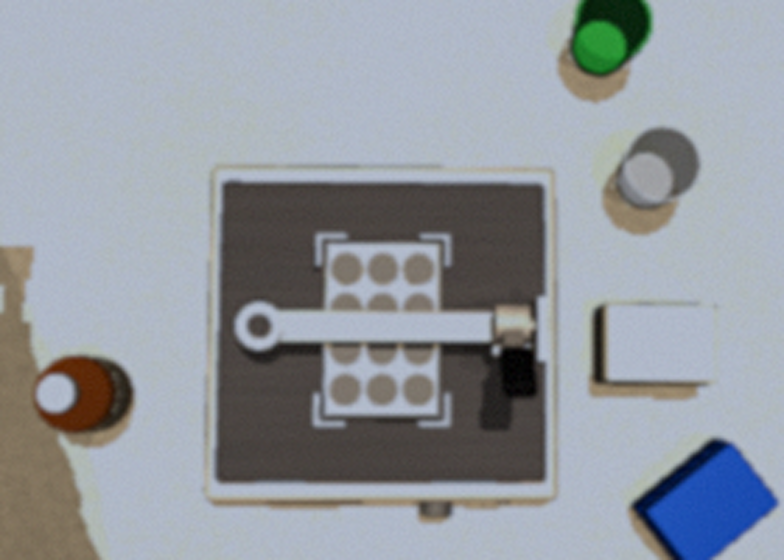

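View pics/z9.png

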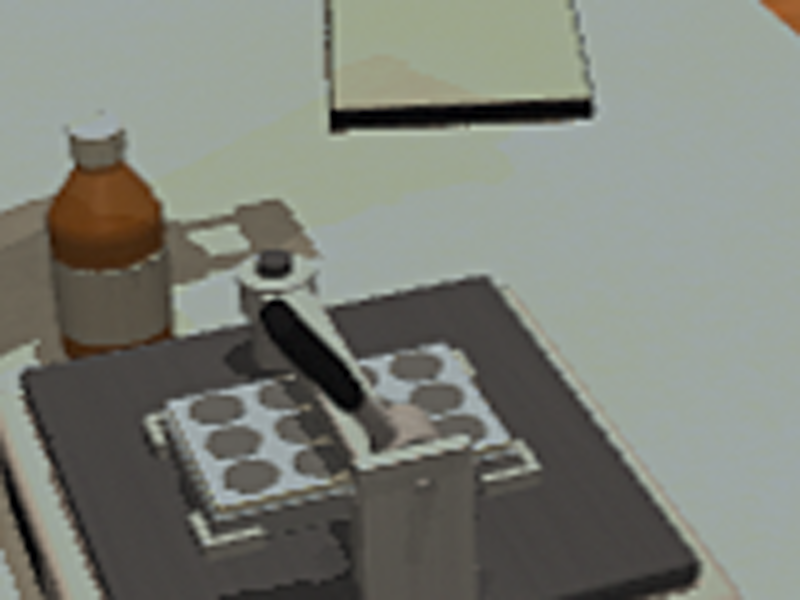

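The strap now runs straight across at row 326 of the crop, from pivot (260,326) to under the cam (495,326), so its angle is about 0. The plate is still in its nest and the lever hasn't moved. Next I'll move to the +x side of the lever.

step_arm([
  [0, 0, 0, -0.001, -0.025, 0, -1],
  [0, 0, 0, -0.001, -0.025, 0, -1],
  [0, 0, 0, -0.001, -0.025, 0, -1],
  [0, 0, 0, -0.001, -0.025, 0, -1],
  [0, 0, 0, -0.001, -0.025, 0, -1],
  [0, 0, 0, -0.001, -0.025, 0, -1],
  [0, 0, 0, -0.001, -0.025, 0, -1],
  [0, 0, 0, -0.001, -0.025, 0, -1],
  [0, 0, 0, -0.001, -0.025, 0, -1],
  [0, 0, 0, -0.001, -0.025, 0, -1],
  [0, 0, 0, -0.001, -0.025, 0, -1],
  [0, 0, 0, -0.001, -0.025, 0, -1],
  [0, 0, 0, -0.001, -0.025, 0, -1],
  [0, 0, 0, -0.001, -0.025, 0, -1],
  [0, 0, 0, -0.001, -0.021, 0, -1],
  [0, 0, 0, 0, 0, -0.02, -1],
  [0, 0, 0, 0, 0, -0.02, -1],
  [0, 0, 0, 0, 0, -0.016, -1],
  [0, 0, 0, 0, 0, 0, -1],
])

```text
clock: 10.68
ee_pos: [0.5655, -0.0169, 0.1509]
ee_rot: [0.501, -0.501, 0.499, -0.498]
contact_force: [-0.4, 0.1, -0.9]
width: 0.0007
```

```bash
python3 look.py z10; python3 - <<'E'
from h import *
p=monitor.observe()["ee_pos"][[0,2]];prev=p
for th in [.5]+list(np.linspace(.585,1.5,12)):
    c=np.array([.528-.06*np.sin(th)+.006*np.cos(th)+.008,.12+.06*np.cos(th)+.006*np.sin(th)-.017])
    print(round(th,2),c.round(4),(c-prev).round(4));prev=c
E
```

```text
[ 0.56552288 -0.01687249  0.15090582] [-0.43707427  0.10801096 -0.8620943 ] 10.6833
(np.float64(318.44844318001174), np.float64(251.9035431711808))
0.5 [0.5125 0.1585] [-0.0539  0.0059]
0.58 [0.5079 0.1563] [-0.0046 -0.0022]
0.67 [0.5035 0.1538] [-0.0043 -0.0025]
0.75 [0.4994 0.1509] [-0.0041 -0.0029]
0.83 [0.4956 0.1477] [-0.0039 -0.0032]
0.92 [0.492  0.1442] [-0.0036 -0.0035]
1.0 [0.4887 0.1404] [-0.0033 -0.0038]
1.08 [0.4858 0.1364] [-0.0029 -0.0041]
1.17 [0.4832 0.1321] [-0.0026 -0.0043]
1.25 [0.4809 0.1276] [-0.0022 -0.0045]
1.33 [0.4791 0.1229] [-0.0019 -0.0047]
1.42 [0.4776 0.1181] [-0.0015 -0.0048]
1.5 [0.4766 0.1132] [-0.0011 -0.0049]
```

View pics/z10.png

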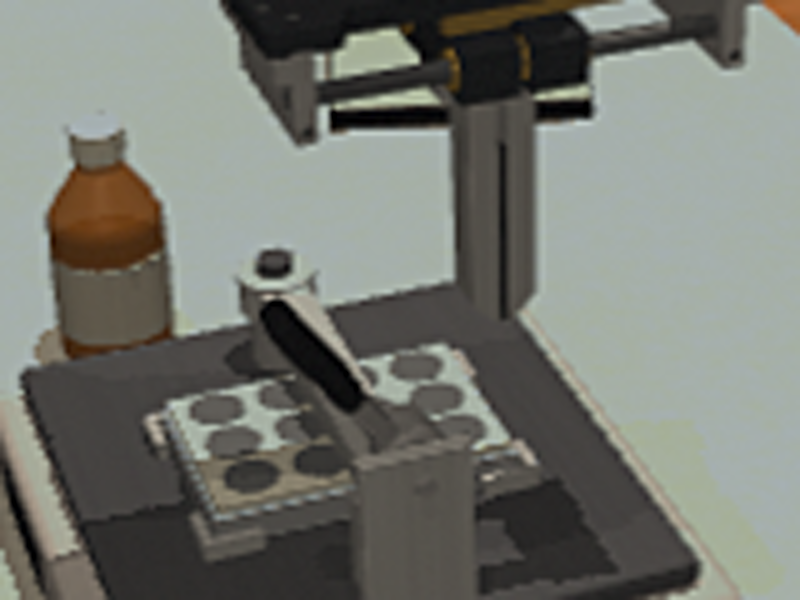

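step_arm([
  [0, 0, 0, -0.011, 0, 0.003, -1],
  [0, 0, 0, -0.011, 0, 0.003, -1],
  [0, 0, 0, -0.011, 0, 0, -1],
  [0, 0, 0, -0.011, 0, 0, -1],
  [0, 0, 0, -0.009, 0, 0, -1],
  [0, 0, 0, -0.0046, 0, -0.0022, -1],
  [0, 0, 0, -0.0043, 0, -0.0025, -1],
  [0, 0, 0, -0.0041, 0, -0.0029, -1],
  [0, 0, 0, -0.0039, 0, -0.0032, -1],
  [0, 0, 0, -0.0036, 0, -0.0035, -1],
  [0, 0, 0, 0, 0, 0, -1],
])

```text
clock: 11.65
ee_pos: [0.4932, -0.0164, 0.1446]
ee_rot: [-0.5, 0.5, -0.5, 0.5]
contact_force: [-0.7, -1.2, -0.8]
width: 0.0007
```

```bash
python3 look.py z11
```

```text
[ 0.49319132 -0.01640408  0.1446419 ] [-0.67872848 -1.18823549 -0.75808192] 11.65
(np.float64(281.14754701555603), np.float64(262.80927578731985))
```

View pics/z11.png

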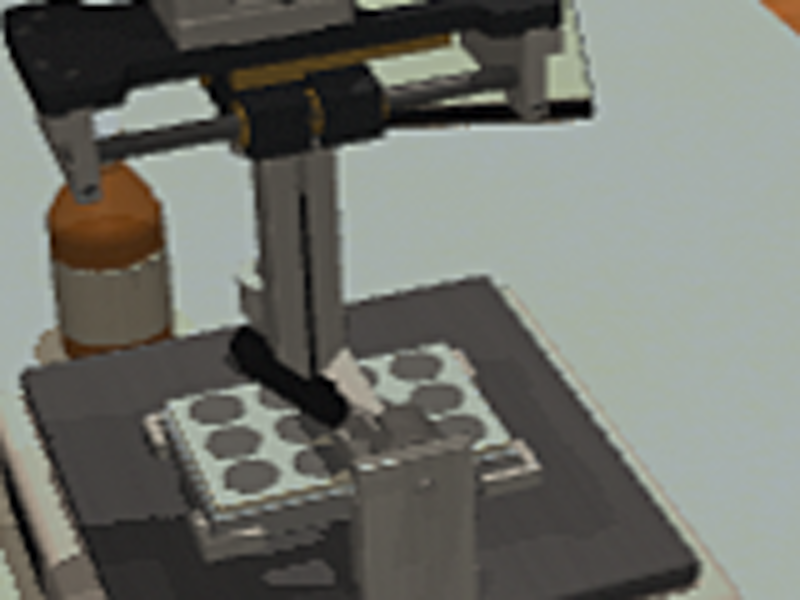

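The lever is following; its tip has gone down to about (245,345) in the crop. I'll continue the arc.

step_arm([
  [0, 0, 0, -0.0033, 0, -0.0038, -1],
  [0, 0, 0, -0.0029, 0, -0.0041, -1],
  [0, 0, 0, -0.0026, 0, -0.0043, -1],
  [0, 0, 0, -0.0022, 0, -0.0045, -1],
  [0, 0, 0, -0.0019, 0, -0.0047, -1],
  [0, 0, 0, -0.0015, 0, -0.0048, -1],
  [0, 0, 0, 0, 0, 0, -1],
])

```text
clock: 12.28
ee_pos: [0.4789, -0.0164, 0.1182]
ee_rot: [0.5, -0.5, 0.5, -0.5]
contact_force: [-0.0, -0.4, 0.1]
width: 0.0004
```

step_arm([
  [0, 0, 0, -0.0005, 0, -0.0025, -1],
  [0, 0, 0, 0, 0, 0, -1],
])

```text
clock: 12.45
ee_pos: [0.479, -0.0164, 0.1164]
ee_rot: [-0.5, 0.5, -0.5, 0.5]
contact_force: [-0.5, 0.3, 0.1]
width: 0.0004
```

step_arm([
  [0, 0, 0, 0, 0, -0.0025, -1],
  [0, 0, 0, 0, 0, 0, -1],
])

```text
clock: 12.62
ee_pos: [0.4793, -0.0164, 0.114]
ee_rot: [0.5, -0.5, 0.5, -0.5]
contact_force: [0.4, -0.8, 0.9]
width: 0.0005
```

```bash
python3 look.py z12
```

```text
[ 0.47926107 -0.01635056  0.11404487] [ 0.35408173 -0.76435843  0.90786588] 12.6167
(np.float64(274.79083052729464), np.float64(278.28129743703784))
```

View pics/z12.png

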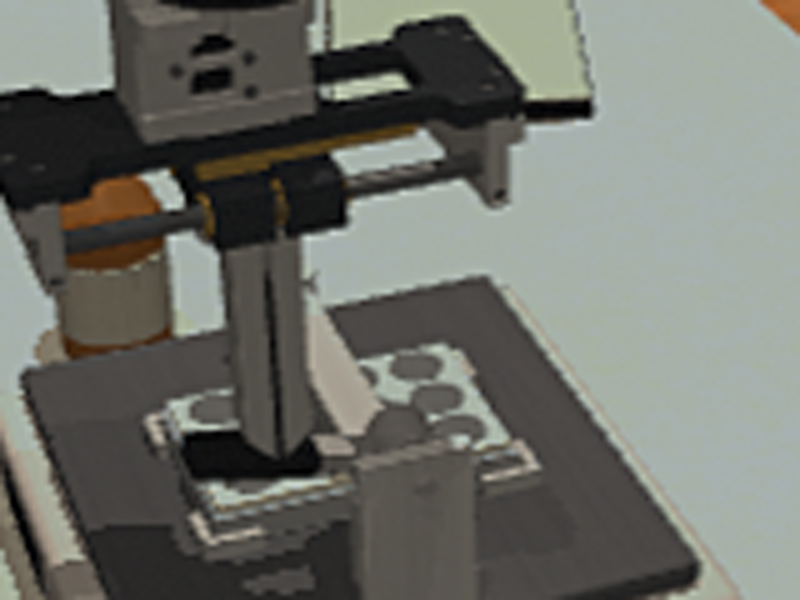

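The lever is almost level. I'll press down in small steps until the stop shows in the force.

step_arm([
  [0, 0, 0, 0, 0, -0.002, -1],
  [0, 0, 0, 0, 0, 0, -1],
])

```text
clock: 12.83
ee_pos: [0.4792, -0.0163, 0.1121]
ee_rot: [-0.5, 0.5, -0.5, 0.5]
contact_force: [0.7, 0.0, 0.6]
width: 0.0004
```

step_arm([
  [0, 0, 0, 0, 0, -0.002, -1],
  [0, 0, 0, 0, 0, 0, -1],
])

```text
clock: 13.0
ee_pos: [0.4792, -0.0163, 0.11]
ee_rot: [-0.5, 0.5, -0.5, 0.5]
contact_force: [0.4, 0.5, -0.9]
width: 0.0003
```

step_arm([
  [0, 0, 0, 0, 0, -0.0015, -1],
  [0, 0, 0, 0, 0, 0, -1],
])

```text
clock: 13.17
ee_pos: [0.4791, -0.0163, 0.1085]
ee_rot: [-0.5, 0.5, -0.5, 0.5]
contact_force: [0.5, -0.2, 0.5]
width: 0.0004
```

step_arm([
  [0, 0, 0, 0, 0, -0.0015, -1],
  [0, 0, 0, 0, 0, 0, -1],
])

```text
clock: 13.33
ee_pos: [0.4791, -0.0163, 0.1071]
ee_rot: [-0.5, 0.5, -0.5, 0.5]
contact_force: [0.5, 0.3, -0.3]
width: 0.0007
```

```bash
python3 look.py z13
```

```text
[ 0.47911817 -0.01633006  0.10705472] [ 0.49163767  0.29810289 -0.27634273] 13.3333
(np.float64(274.94367413224876), np.float64(281.3965051586298))
```

View pics/z13.png

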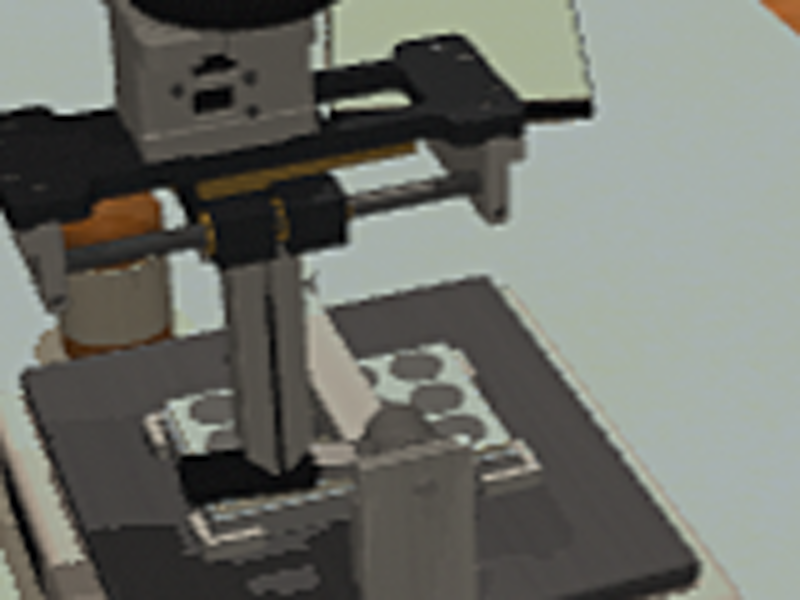

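step_arm([
  [0, 0, 0, 0, 0, -0.0015, -1],
  [0, 0, 0, 0, 0, 0, -1],
])

```text
clock: 13.55
ee_pos: [0.4791, -0.0164, 0.1056]
ee_rot: [-0.5, 0.5, -0.5, 0.5]
contact_force: [-0.1, -0.8, -0.1]
width: 0.0008
```

step_arm([
  [0, 0, 0, 0, 0, -0.0015, -1],
  [0, 0, 0, 0, 0, 0, -1],
])

```text
clock: 13.72
ee_pos: [0.4793, -0.0164, 0.1049]
ee_rot: [-0.5, 0.5, -0.5, 0.5]
contact_force: [-7.9, 0.7, 22.1]
width: 0.0004
```

step_arm([
  [0, 0, 0, 0, 0, -0.0015, -1],
  [0, 0, 0, 0, 0, 0, -1],
])

```text
clock: 13.88
ee_pos: [0.4795, -0.0163, 0.1045]
ee_rot: [-0.499, 0.501, -0.5, 0.5]
contact_force: [-18.2, -0.5, 51.5]
width: 0.0005
```

That's a hard stop. I'll lift off, clear the view and check.

step_arm([
  [0, 0, 0, 0, 0, 0.006, -1],
  [0, 0, 0, 0, 0, 0.02, -1],
  [0, 0, 0, 0, 0, 0.03, -1],
  [0, 0, 0, 0, 0, 0.03, -1],
  [0, 0, 0, 0, 0, 0.03, -1],
  [0, 0, 0, 0.005, 0.03, 0, -1],
  [0, 0, 0, 0.005, 0.03, 0, -1],
  [0, 0, 0, 0.005, 0.03, 0, -1],
  [0, 0, 0, 0.005, 0.03, 0, -1],
  [0, 0, 0, 0.005, 0.03, 0, -1],
  [0, 0, 0, 0.005, 0.03, 0, -1],
  [0, 0, 0, 0.005, 0.03, 0, -1],
  [0, 0, 0, 0.005, 0.03, 0, -1],
  [0, 0, 0, 0.005, 0.03, 0, -1],
  [0, 0, 0, 0.005, 0.03, 0, -1],
  [0, 0, 0, 0.005, 0.03, 0, -1],
  [0, 0, 0, 0.005, 0.03, 0, -1],
  [0, 0, 0, 0, 0.02, 0, -1],
  [0, 0, 0, 0, 0, 0, -1],
])

```text
clock: 15.47
ee_pos: [0.538, 0.3686, 0.2176]
ee_rot: [0.501, -0.499, 0.498, -0.501]
contact_force: [-0.6, 0.6, -0.1]
width: 0.0007
```

```bash
python3 look.py z14; python3 - <<'E'
from h import *
t=vision.grab_frame("top")
c=t["img"][150:350,150:430];c=cv2.convertScaleAbs(c,alpha=1.6)
cv2.imwrite("pics/tc14.png",cv2.resize(c[:,:,::-1],(784,560),interpolation=cv2.INTER_CUBIC))
E
```

```text
[0.53795468 0.36859739 0.21758428] [-0.62278484  0.59053097 -0.10601688] 15.4667
(np.float64(249.65089811140396), np.float64(150.19073435303696))
```

View pics/tc14.png

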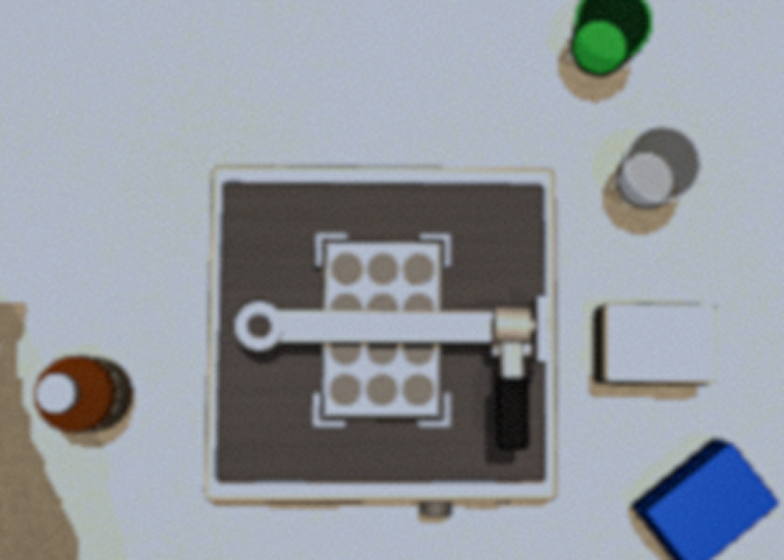

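View pics/z14.png

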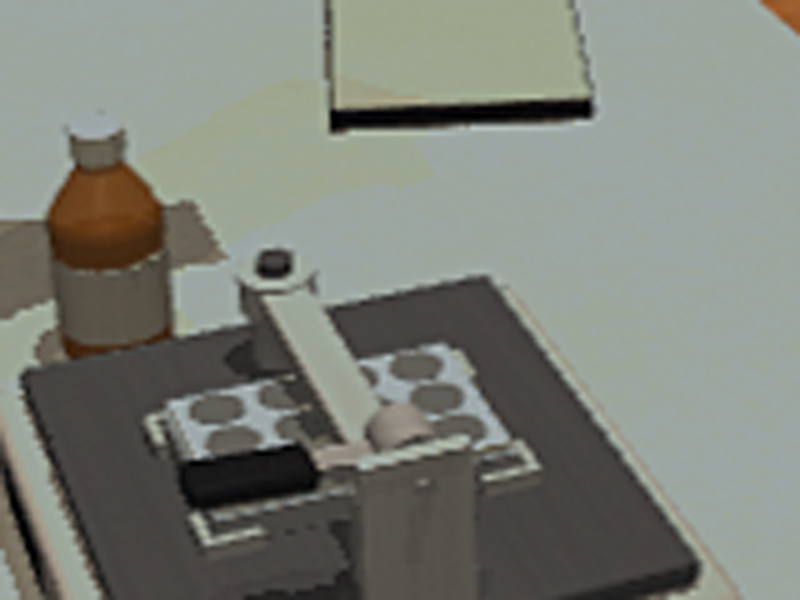

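```bash
python3 - <<'E'
from h import *
d=np.load("f0.npz",allow_pickle=True);t=d["t"].item();s=d["s"].item()
T=lambda u,v:(150+u/2.8,150+v/2.8);S=lambda u,v:(220+u/5,180+v/5)
h=np.array([.528,-.016,.12])
p,e=tri(t,T(512,448),s,S(184,479));v=p-h;print(p,e,np.hypot(v[0],v[2]),np.arctan2(-v[0],v[2]))
for th in(1.3,1.4,1.45,1.5):
    q=h+.085*np.array([-np.sin(th),0,np.cos(th)]);print(th,proj(s,q),proj(t,q),"meas",S(184,479),T(512,448))
E
```

```text
[ 0.44574354 -0.01486366  0.12741403] 0.0018507212566110267 0.0825899090192133 1.4809061634816552
1.3 (np.float64(255.96225091933889), np.float64(269.10697531349365)) (np.float64(334.2464755484196), np.float64(309.60773536437546)) meas (256.8, 275.8) (332.8571428571429, 310.0)
1.4 (np.float64(255.32293764730167), np.float64(273.1481899651868)) (np.float64(333.8771323872268), np.float64(310.4564416753612)) meas (256.8, 275.8) (332.8571428571429, 310.0)
1.45 (np.float64(255.1768083264613), np.float64(275.1461120522186)) (np.float64(333.69112146735097), np.float64(310.70565234031807)) meas (256.8, 275.8) (332.8571428571429, 310.0)
1.5 (np.float64(255.14603842178417), np.float64(277.1216994103901)) (np.float64(333.50489923554437), np.float64(310.839319363906)) meas (256.8, 275.8) (332.8571428571429, 310.0)
```

The lever measures about 1.48 rad, at the 1.5 stop within measuring error, and the strap is straight across. The bottle, beaker and tip box sit at the same pixels as before. Handing in.

```bash
python3 -c "
from bench import hand_in
print(hand_in())"
```

```text
the job is handed in; nothing more can be done
None
```

I closed the strap with the shut fingers until it was against its stop. Then I pushed the cam lever over and all the way down, moved the arm clear and handed the job in at about 15.5 s.

**Last checks:**
- **Strap:** it runs straight across the plate with its end under the cam, at about 0 rad. The push force rose to 11 N with the fingers stalled at the stop.
- **Lever:** it measured about 1.48 rad against the 1.5 stop, within measuring error. The fingers pressed with about 52 N down and 18 N sideways when it reached the stop, which is more than I intended but under the 120 N wrist limit.
- **Everything else:** the plate is still in its nest. The bottle, beaker, tip box and both look-alikes show no movement in the pictures. The robot is touching nothing.

**What disagreed:** the shut fingertips sit about 17–19 mm higher than the reported TCP. Because of this, my first strap push passed over the bar without touching it. I corrected for the offset in every later move.

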